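# Clear the carving board's groove into its drain

## Robot

A 6-joint arm with a two-finger parallel gripper is mounted at the origin on a cart in front of the work surface, level with it; the furniture and walls round the work are solid. World frame = base frame: x ahead of the robot, y to its left, z up, the work surface at z = 0. Lengths are in m, angles in degrees, forces in N, time in s.
With the tool pointing down it reaches from about 0.25 to 0.775 m from the base axis. Payload 4 kg.
Tool frame: the origin (TCP) lies at the very end of the fingers, on their centre line; the grasp point (between the pads) lies 19 mm behind it (pinch_z is the distance from the TCP to the grasp point, in m); z points along the fingers, y is the line along which they close (so a half turn about z gives the same grasp; the last joint's range is limited). The gripper opens to 94 mm and grips with 3 to 60 N. Pads are 16 mm wide; open, the fingers measure 119 mm over their backs; the gripper's body (75 mm by 177 mm) begins 78 mm behind the grasp point.
Start: joints at [67.088, 4.996, 78.535, -0, 96.463, -5.907], TCP at [0.161, 0.526, 0.174] pointing down, gripper open.
Joint ranges: [-177.83, 177.83], [-43.37, 116.18], [15.69, 146.23], [-61.86, 241.86], [9.47, 152.12], [-147.06, 147.06]. Speed limits (degrees/s): [159.86, 159.86, 180, 180, 180, 180].

## Interface

Orientations are given as [roll, pitch, yaw] about the fixed x, y, z axes, in that order (R = Rz(yaw) Ry(pitch) Rx(roll)).
In Python, from station import get_state, capture, calibration, sign_off, pinch_z gives the robot as it stands. The module is installed in compiled form; this text tells all that it offers.
- The arm moves only by the tool servo_tool, never from a script. Its argument "motion" is a list of rows, each a list of 7 numbers: the turn, a rotation vector about the tool's x, y, z in rad, then the shift along the tool's x, y, z in m, then the opening, from 0 (shut) to 1 (fully open). In form: [[ax, ay, az, x, y, z, hand], ...]. A call has 1 to 12 rows; each row is the pose to reach, as a shift and turn from the pose commanded when the call began, along the tool's axes at that moment; what a row does not reach only later rows make up. A row lasts 1/10 s, in which the tool goes at most 50 mm and 8.59 degrees, less where a joint would pass 70% of its speed; a pose out of reach is approached as far as the arm can. A call with a gripper value outside its range is refused whole. The fingers move at their own pace and stop on an object; the grip force is fixed at half the most. Time passes only in rows, so rows that repeat a pose let the fingers close. It gives the time, the measured TCP pose, the force, the opening and the grip force at its end, in the units of the state.
- get_state(): the state, without advancing time (a new reading comes with each control period).
- capture(name): name is "scene" or "top" or "wrist"; returns the picture (400x640x3 uint8, red, green, blue); there is no depth.
- calibration(name): a dict with "intrinsics" (3x3 intrinsics, pixels), "D" ([k1, k2, p1, p2, k3] as OpenCV has them; the pictures are not rectified), "R" (3x3) and "t" (3): a world point X has camera coordinates R X + t. Camera axes: x right, y down, z forward; pixel columns grow to the right and rows downward; lengths in m; the calibration is good to about 2 mm. A picture is of the moment at which its call begins: read the wrist's pose just before it. calibration takes no time and is no camera call; for the wrist camera it gives the pose at the moment of the call.
- sign_off(): hands the job in; it is judged then, once.
The state is a dict: "t": time; "joint_pos": joint angles; "joint_vel": joint speeds; "joint_torque": joint torques, N m; "position": TCP position; "ee_rot": TCP orientation; "wrist_force": force on the tool from outside, world axes, zero at the start; "torque": the same for the moment, N m; "gripper_width": finger opening in m; "grip_force": force on a finger pad.
Only numpy, scipy, OpenCV 4.12 (cv2) and the standard library are available. Lean on these libraries where they do the work, as an engineer would, in place of code of your own. Each camera call takes 0.05 s, during which the arm holds its last target. There are 200 camera calls.

## Task

Push the round drain disc round by its post until its slot lines up with the groove of the carving board. Then take the scraper from its stand, set its tip down in the groove at the closed end and run it slowly and gently, a few centimetres a second, round the corner and through the disc's slot to the drain in the middle of the disc, never lifting the tip out on the way. Lift it out there and put the scraper back upright in its stand, leaving the slot lined up and the things around undisturbed.

Things in the scene. Friction and masses are not known exactly. Their poses are not given: they have to be found in the camera images.
- carving_board: Fixed light wooden board, 160 mm (its x) by 190 mm (its y), top 24 mm above the worktop; a round steel drain pan is fixed to its +y end. Origin: centre of the wooden part, at worktop height. An L-shaped groove, 16 mm wide, 10 mm deep, runs straight from groove_start to groove_corner, then along +y past groove_mouth to the wood's end, where the disc's slot leads on to drain_centre.
- groove_start (a point): Centre line of the groove 8 mm from its closed end wall, on the groove floor (board frame 55, -70, 14 mm).
- groove_corner (a point): Corner of the groove, on its floor (board frame -30, -70, 14 mm).
- groove_middle (a point): Point of the long leg, on the groove floor (board frame -30, 10, 14 mm).
- groove_mouth (a point): Point of the long leg 10 mm before it leaves the wood, on the floor (board frame -30, 85, 14 mm).
- drain_centre (a point): Centre and turning axis of the drain disc, on the floor of its slot (board frame -30, 147, 14 mm); a black round drain spot marks it. Fixed to the board.
- drain_disc (a joint): Angle (rad) of the steel drain disc, 103 mm diameter, top flush with the board's. Turns about a vertical axis at drain_centre, positive counter-clockwise from above; 0: slot continues the groove straight. No stop there; stays where left; about 2 N at the post turns it. Radial slot 18 mm wide, 10 mm deep, from the rim to 10 mm past the centre. Starts at +0.8 to +1.9.
- post_top (a point): Middle of the top of the round finger post on the disc, 16 mm diameter and 28 mm tall (top 52 mm above the worktop), 38 mm from the disc's axis, exactly opposite the slot's open end. With the slot lined up the post is on the board's +y side of the axis.
- scraper: Loose hand scraper, 136 mm tall, 0.08 to 0.17 kg, upright in the stand. Origin: its tip; z up along the handle. Round steel stylus 8 mm in diameter up to 30 mm above the tip, widening to 23 mm at 40 to 55 mm; square black collar 46 mm wide at 55 to 61 mm; dark wooden handle from 61 to 136 mm, 22 mm thick along its x (grasp across this), 44 mm wide along its y.
- stand: Fixed wooden stand: 90 mm square foot 8 mm thick, with a 50 mm square sleeve, top 65 mm above the worktop, open 32 mm square pocket down to the foot. Origin: centre of its underside. The scraper's collar rests on the sleeve's top, its tip then 10 mm above the worktop on the stand's axis.
- mug: Bystander: mug, 84 x 113 x 92 mm, origin centre of its underside.
- tin: Bystander: low tin, 75 mm diameter, 58 mm tall, origin centre of its underside.
- salt_box: Bystander: wooden box with a lid, 80 x 102 x 86 mm, origin centre of its underside.
- jam_jar: Bystander: jar, 62 mm diameter, 86 mm tall, origin centre of its underside.
Not all that is in view belongs to the job. Leave any turquoise look-alike of the scraper alone.

How it is judged (in metres and radians):
On the way, in this order (a step that is already met when the one before it is completed fails the run):
1. the disc's slot is lined up with the groove (within 0.10 rad) (value of joint drain_disc between -0.1 and 0.1 rad), for 0.3 s.
2. the scraper's tip is down in the groove at its closed end (horizontal distance between scraper and groove_start below 0.01 m and z of scraper in the frame of carving_board below 0.021 m), for 0.05 s.
3. the tip, still down, is at the groove's corner (horizontal distance between scraper and groove_corner below 0.01 m and z of scraper in the frame of carving_board below 0.021 m), for 0.05 s.
4. the tip, still down, is on the long leg (horizontal distance between scraper and groove_middle below 0.01 m and z of scraper in the frame of carving_board below 0.021 m), for 0.05 s.
5. the tip, still down, is near the groove's mouth (horizontal distance between scraper and groove_mouth below 0.01 m and z of scraper in the frame of carving_board below 0.021 m), for 0.05 s.
6. the tip, down in the disc's slot, is at the drain in the disc's centre (horizontal distance between scraper and drain_centre below 0.01 m and z of scraper in the frame of carving_board below 0.021 m), for 0.05 s.
At the end, for the whole second after the job is handed in: The scraper stands at rest, released and upright (within 0.12 rad) in its stand, collar on the sleeve (tip within 12 mm of the stand's axis and 5 to 16 mm above the worktop), and the disc's slot is still within 0.10 rad of the groove (all of step 1 and horizontal distance between scraper and stand below 0.012 m and z of scraper in the frame of stand between 0.005 and 0.016 m and angle between scraper's own z axis and vertical below 0.12 rad and linear speed of scraper below 0.02 m/s); the robot touches nothing.
It fails at once if the tip is out of the groove (less than 3 mm deep, up to 20 mm above the board) over the groove's way between its closed end and its mouth (((x of scraper in the frame of carving_board between -0.042 and 0.03 m and y of scraper in the frame of carving_board between -0.082 and -0.058 m) or (x of scraper in the frame of carving_board between -0.042 and -0.018 m and y of scraper in the frame of carving_board between -0.058 and 0.085 m)) and z of scraper in the frame of carving_board between 0.021 and 0.044 m).
It fails at once if the scraper is run along the groove faster than 0.09 m/s (((x of scraper in the frame of carving_board between -0.042 and 0.03 m and y of scraper in the frame of carving_board between -0.082 and -0.058 m) or (x of scraper in the frame of carving_board between -0.042 and -0.018 m and y of scraper in the frame of carving_board between -0.058 and 0.085 m)) and z of scraper in the frame of carving_board below 0.021 m and linear speed of scraper above 0.09 m/s).
It fails at once if the scraper is pressed on the board or disc with more than 30 N (contact force between scraper and carving_board above 30 N).
It fails at once if a bystander is moved by more than 30 mm (distance of any of mug, tin, salt_box, jam_jar from where it was at the start of the episode above 0.03 m).
It also fails if it takes over 72 s, if anything falls off the work surface, if the arm or the gripper's body presses on something with over 40 N, if the wrist force passes 120 N, or if a joint passes its speed limit or range.

## Working session

There is one attempt and no reset: what is moved stays moved. The work goes in short steps, Python scripts to look and compute and a tool call to move; the robot and the scene stay as the last step left them, time stands still between calls to the robot, and variables do not carry over. Pictures are saved under pics/ and viewed, at most 10 in all, crops included, and the job is handed in when it is done.

Besides the shell and the picture viewer there is one more tool, called after "Emit:" as a command line: name --pt "numbers of a row" for each row, then --argument value for the rest. servo_tool: Moves the arm, as the interface text tells. Its arguments: {"type":"object","properties":{"motion":{"type":"array"}},"required":["motion"]}

```bash
mkdir -p pics
python3 - <<'E'
from station import *
import cv2,numpy as np
ims=[capture(n) for n in("scene","top")]
for n,i in zip(("scene","top"),ims):
    cv2.imwrite(f"pics/{n}0.png",i[:,:,::-1]); c=calibration(n); print(n,c)
print(get_state(),pinch_z)
E
```

```text
scene {'intrinsics': array([[484.95682508,   0.        , 321.07339254],
       [  0.        , 484.95682508, 195.08040941],
       [  0.        ,   0.        ,   1.        ]]), 'D': array([-0.0861675,  0.       ,  0.       ,  0.       ,  0.       ]), 'R': array([[-0.94910359, -0.31489194,  0.00674071],
       [-0.21851781,  0.64291146, -0.73410818],
       [ 0.22683107, -0.69821768, -0.67899907]]), 't': array([0.48190557, 0.06804145, 1.77231738])}
top {'intrinsics': array([[441.35256943,   0.        , 316.99592769],
       [  0.        , 441.35256943, 200.30503963],
       [  0.        ,   0.        ,   1.        ]]), 'D': array([-0.01134124,  0.        ,  0.        ,  0.        ,  0.        ]), 'R': array([[-0.02283258, -0.99971919,  0.00634111],
       [-0.99768613,  0.02237894, -0.06419937],
       [ 0.06403944, -0.00779228, -0.99791695]]), 't': array([0.13005896, 0.48944348, 1.70577895])}
{'t': 0.1, 'joint_pos': array([ 6.70880116e+01,  5.03501380e+00,  7.86139458e+01, -1.11343859e-03,
        9.64622281e+01, -5.90671166e+00]), 'joint_vel': array([ 0.07206233, -0.05618983, -0.13854916, -0.08956096, -0.00874472,
        0.04796893]), 'joint_torque': array([ 2.65167662e-03, -3.41254342e+01, -3.03300726e+01,  7.19626760e-02,
        3.05264269e-02, -1.10351091e-04]), 'position': array([0.16064811, 0.52544942, 0.17283889]), 'ee_rot': array([-1.79889289e+02, -1.03414762e-02,  1.62994589e+02]), 'wrist_force': array([-0.18673333, -0.38777313,  0.03387496]), 'torque': array([-0.02489427, -0.00906361,  0.03156402]), 'grip_force': 0.0, 'gripper_width': 0.09391940982817393} 0.0188
```

View pics/scene0.png

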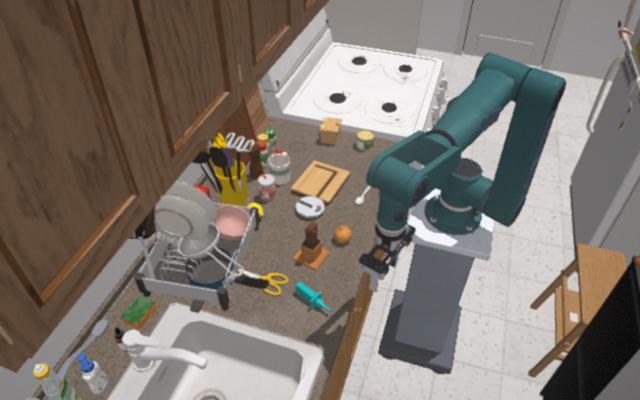

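View pics/top0.png

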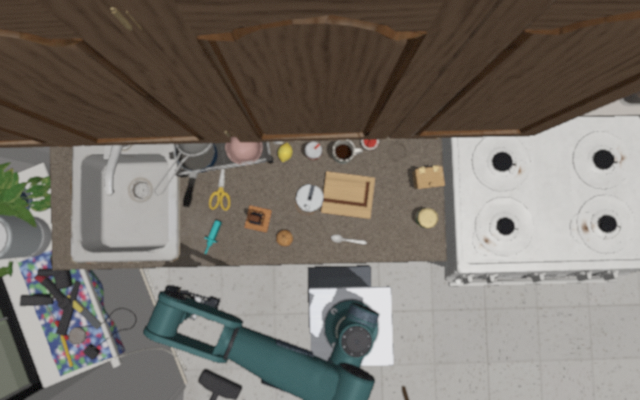

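The scene view shows the scraper in its stand at (312,245), the board at (322,180) and the drain pan at (310,208). In the top view the stand is at (258,218), the board at (349,195) and the disc at (310,197), with its post dark at (310,190).

Things that could be taken for the scraper, by top-view pixel: the dark wooden scraper in its stand (258,218), the turquoise look-alike lying down (212,235), the black knife (189,190) and the spoon (348,239). I choose (258,218).

```bash
cat > h.py <<'E'
from station import *
import cv2,numpy as np
from scipy.spatial.transform import Rotation as Ro
def ray(c,p):
    u=cv2.undistortPoints(np.array([[p]],float),c["intrinsics"],c["D"])[0,0]
    R=np.array(c["R"]);d=R.T@np.array([u[0],u[1],1]);o=-R.T@np.array(c["t"]);return o,d
def plane(c,p,z):
    o,d=ray(c,p);return o+d*(z-o[2])/d[2]
def proj(c,X):
    r,_=cv2.Rodrigues(np.array(c["R"]));return cv2.projectPoints(np.array([X],float),r,np.array(c["t"]),c["intrinsics"],c["D"])[0][0,0]
def rel(target,rpy=None,st=None):
    "shift in tool axes + rotvec from the measured pose to target TCP"
    st=st or get_state();R=Ro.from_euler('xyz',st["ee_rot"],degrees=True)
    s=R.inv().apply(np.array(target)-st["position"])
    w=(R.inv()*Ro.from_euler('xyz',rpy,degrees=True)).as_rotvec() if rpy is not None else np.zeros(3)
    return np.round(w,4),np.round(s,4)
E
python3 - <<'E'
from h import *
c=calibration("top")
for n,p,z in(("stand",(258,218),.065),("board",(349,195),.024),("disc",(310,198),.024),("turq",(212,235),.0),("orange",(285,238),.03),("box",(430,177),.08),("tin",(428,217),.058),("jar",(314,149),.08),("mug",(344,150),.09)): print(n,plane(c,p,z).round(3))
w=calibration("wrist");st=get_state()
R=Ro.from_euler('xyz',st["ee_rot"],degrees=True).as_matrix()
o=-w["R"].T@w["t"];print(w["intrinsics"],w["D"],"cam in tool",(R.T@(o-st["position"])).round(3),"axes",(w["R"]@R).round(2))
cv2.imwrite("pics/w0.png",capture("wrist")[:,:,::-1])
E
```

```text
stand [0.427 0.344 0.065]
board [ 0.51  -0.006  0.024]
disc [0.501 0.146 0.024]
turq [0.367 0.533 0.   ]
orange [0.349 0.245 0.03 ]
box [ 0.567 -0.309  0.08 ]
tin [ 0.416 -0.301  0.058]
jar [0.683 0.126 0.08 ]
mug [0.675 0.014 0.09 ]
[[287.25233141   0.         320.5793594 ]
 [  0.         287.25233141 195.30656805]
 [  0.           0.           1.        ]] [-0.03014698  0.          0.          0.          0.        ] cam in tool [ 0.074 -0.    -0.21 ] axes [[-0.    1.   -0.  ]
 [-0.97 -0.   -0.25]
 [-0.25  0.    0.97]]
```

View pics/w0.png

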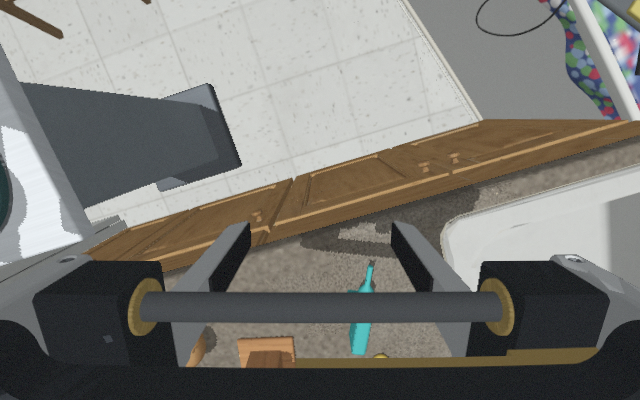

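The wrist camera sits on the tool's +x side, and only rows above about 230 are clear of the gripper. At (362,310) it shows the turquoise look-alike; the stand's foot is at (268,352). I'll plan the viewing poses next.

Run:
```python
from h import *
print(rel((0.47,0.33,0.29),(180,0,163)))
```

```text
(array([-0.0017, -0.0002, -0.0001]), array([-0.353 , -0.0967, -0.1169]))
```

Emit:
servo_tool --pt "0 0 0 -0.353 -0.097 -0.117 1" --pt "0 0 0 -0.353 -0.097 -0.117 1" --pt "0 0 0 -0.353 -0.097 -0.117 1" --pt "0 0 0 -0.353 -0.097 -0.117 1" --pt "0 0 0 -0.353 -0.097 -0.117 1" --pt "0 0 0 -0.353 -0.097 -0.117 1" --pt "0 0 0 -0.353 -0.097 -0.117 1" --pt "0 0 0 -0.353 -0.097 -0.117 1" --pt "0 0 0 -0.353 -0.097 -0.117 1" --pt "0 0 0 -0.353 -0.097 -0.117 1" --pt "0 0 0 -0.353 -0.097 -0.117 1" --pt "0 0 0 -0.353 -0.097 -0.117 1"

```text
t: 1.35
position: [0.4687, 0.3308, 0.2905]
ee_rot: [-180.0, -0.1, 163.1]
wrist_force: [0.7, -0.7, 0.4]
gripper_width: 0.0937
grip_force: 0.0
```

Run:
```python
from h import *
import pickle
st=get_state();w=calibration("wrist");i=capture("wrist");pickle.dump((st,w,i),open("w1.pkl","wb"))
cv2.imwrite("pics/w1.png",i[:,:,::-1]);print(st["position"],st["ee_rot"],st["t"])
o,d=ray(w,(320,115));print(o)
print("to view 2",rel((0.50,0.0,0.28),(180,0,90)))
```

```text
[0.46874633 0.3307913  0.29045057] [-1.79974381e+02 -5.31904616e-02  1.63114000e+02] 1.35
[0.39827828 0.35178691 0.50022676]
to view 2 (array([-6.0000e-04, -4.0000e-04,  1.2761e+00]), array([-0.1259, -0.3075,  0.0106]))
```

View pics/w1.png

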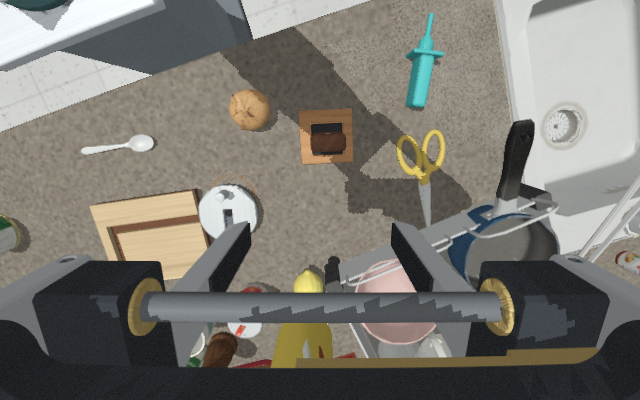

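The stand and scraper are at (327,138), showing an orange foot, black collar and brown handle. The disc is at (228,212) with its post at (221,197), and the board is at (150,235). Moving on to the board view.

Emit:
servo_tool --pt "0 0 1.276 -0.126 -0.308 0.011 1" --pt "0 0 1.276 -0.126 -0.308 0.011 1" --pt "0 0 1.276 -0.126 -0.308 0.011 1" --pt "0 0 1.276 -0.126 -0.308 0.011 1" --pt "0 0 1.276 -0.126 -0.308 0.011 1" --pt "0 0 1.276 -0.126 -0.308 0.011 1" --pt "0 0 1.276 -0.126 -0.308 0.011 1" --pt "0 0 1.276 -0.126 -0.308 0.011 1" --pt "0 0 1.276 -0.126 -0.308 0.011 1" --pt "0 0 1.276 -0.126 -0.308 0.011 1" --pt "0 0 1.276 -0.126 -0.308 0.011 1" --pt "0 0 1.276 -0.126 -0.308 0.011 1"

```text
t: 2.6
position: [0.5003, -0.0007, 0.2799]
ee_rot: [180.0, -0.0, 90.0]
wrist_force: [0.0, 0.7, -0.3]
gripper_width: 0.0944
grip_force: 0.0
```

Run:
```python
from h import *
import pickle
st=get_state();w=calibration("wrist");i=capture("wrist");pickle.dump((st,w,i),open("w2.pkl","wb"))
print(st["position"],st["ee_rot"],st["t"])
a=i[0:250,170:500,::-1]
i1=pickle.load(open("w1.pkl","rb"))[2]
b=cv2.resize(i1[95:180,280:375,::-1],None,fx=4,fy=4,interpolation=cv2.INTER_NEAREST)
a=cv2.resize(a,None,fx=1.25,fy=1.25);H=max(a.shape[0],b.shape[0])
p=lambda m:cv2.copyMakeBorder(m,0,H-m.shape[0],0,0,cv2.BORDER_CONSTANT)
cv2.imwrite("pics/w2c.png",np.hstack([p(a),p(b)]))
```

```text
[ 0.50032789 -0.00074545  0.27991488] [ 1.79992284e+02 -4.76480308e-03  9.00235588e+01] 2.6
```

View pics/w2c.png

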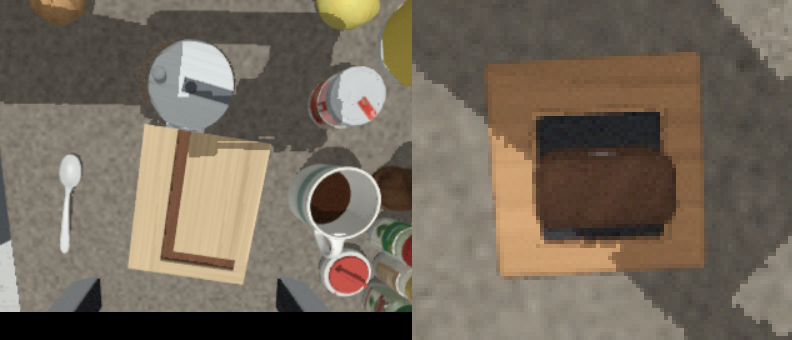

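The left crop shows the board with its brown L groove, the disc centred at full-image pixel (323,67), the slot pointing right towards (355,75) and the post at (298,59). The right crop confirms the wooden-handled scraper with its black square collar in the stand, so the choice holds. Now measuring.

Run:
```python
from h import *
import pickle
st,w,i=pickle.load(open("w2.pkl","rb"))
hsv=cv2.cvtColor(i,cv2.COLOR_RGB2HSV)
for n,p in(("wood",(330,140)),("woodsh",(360,116)),("groove",(312,150)),("disc",(305,75)),("post",(298,59)),("top",(60,180)),("spot",(323,70)),("slot",(340,72)),("bg",(260,180))):print(n,hsv[p[1],p[0]],end=' ')
m=((hsv[...,0]<22)&(hsv[...,1]>70)&(hsv[...,2]>70)).astype(np.uint8)*255
m[:, :268]=0;m[:,392:]=0;m[232:]=0;m[:97]=0
cs,_=cv2.findContours(m,0,1);c=max(cs,key=cv2.contourArea)
q=cv2.approxPolyDP(cv2.convexHull(c),4,True)[:,0];print("\npoly",q.tolist())
P=np.array([plane(w,p,.024)[:2] for p in c[:,0].astype(float)],np.float32)
(cx,cy),(a,b),an=cv2.minAreaRect(P);print("board rect",cx,cy,a,b,an)
# groove
g=((hsv[...,0]<18)&(hsv[...,1]>110)&(hsv[...,2]<150)&(m>0)).astype(np.uint8)*255
print("groove px",g.sum()/255)
cv2.imwrite("pics/dbg.png",np.hstack([m,g])[:250])
ys,xs=np.where(g);G=np.array([plane(w,(x,y),.019)[:2] for x,y in zip(xs,ys)]);print("groove bbox",G.min(0),G.max(0))
np.save("G.npy",G)
# disc region
r=i[30:110,280:360];gr=cv2.cvtColor(i,cv2.COLOR_RGB2GRAY)
d=(gr<45).astype(np.uint8);d[:30]=0;d[110:]=0;d[:,:280]=0;d[:,:][:,360:]=0
n,l,s,ce=cv2.connectedComponentsWithStats(d)
for k in range(1,n):
    if s[k,4]>8:print("dark",s[k],ce[k].round(1),plane(w,ce[k],.014).round(4))
S1,w1,i1=pickle.load(open("w1.pkl","rb"));h1=cv2.cvtColor(i1,cv2.COLOR_RGB2HSV)
for n,p in(("foot",(310,115)),("collar",(330,126)),("handle",(328,140)),("footlit",(315,158))):print(n,h1[p[1],p[0]],i1[p[1],p[0]],end=' ')
```

```text
wood [ 20  72 215] woodsh [ 18  87 141] groove [ 10 126 121] disc [ 96   8 152] post [ 83   7 149] top [93 88 61] spot [105  25  62] slot [104  26 128] bg [ 18  36 128] 
poly [[288, 99], [386, 115], [363, 226], [273, 213]]
board rect 0.5107690095901489 0.0004582256078720093 0.19251006841659546 0.15905289351940155 81.28606414794922
groove px 1180.0
groove bbox [ 0.46359014 -0.08421545] [0.56132282 0.09561079]
foot [ 14 123 124] [124  92  64] collar [90 14 36] [34 36 36] handle [ 11 117  83] [83 59 45] footlit [ 15 113 205] [205 160 114]
```

```bash
cat >> h.py <<'E'
B0=np.array([.5108,.0005]);TH=np.radians(-8.7)
def bw(x,y,B=None,th=None):
    th=TH if th is None else th;B=B0 if B is None else B
    return B+np.array([np.cos(th)*x-np.sin(th)*y,np.sin(th)*x+np.cos(th)*y])
E
python3 - <<'E'
from h import *
import pickle
st,w,i=pickle.load(open("w2.pkl","rb"))
G=np.load("G.npy");R=np.array([[np.cos(TH),-np.sin(TH)],[np.sin(TH),np.cos(TH)]])
b=(G-B0)@R
L=b[(b[:,1]>-50e-3)&(b[:,1]<85e-3)&(abs(b[:,0]+.03)<.02)];S=b[(b[:,0]>-10e-3)&(b[:,0]<55e-3)&(abs(b[:,1]+.07)<.02)]
print("long x",L[:,0].mean(),np.polyfit(L[:,1],L[:,0],1),"short y",S[:,1].mean(),np.polyfit(S[:,0],S[:,1],1))
print("pred drain",bw(-.03,.147))
hsv=cv2.cvtColor(i,cv2.COLOR_RGB2HSV);gr=hsv[...,2]
# disc: low saturation bright
print("row profile through disc",[int(v) for v in gr[70,310:362]])
d=((gr<90)&(hsv[...,1]<40)).astype(np.uint8);d[:45]=0;d[92:]=0;d[:,:300]=0;d[:,345:]=0
n,l,s,ce=cv2.connectedComponentsWithStats(d)
for k in range(1,n):
    if s[k,4]>8:print("dark",s[k],ce[k].round(1),plane(w,ce[k],.014).round(4))
m=((hsv[...,1]<22)&(gr>105)).astype(np.uint8);m[:25]=0;m[107:]=0;m[:,:280]=0;m[:,365:]=0
m=cv2.morphologyEx(m,cv2.MORPH_OPEN,np.ones((3,3)))
c=max(cv2.findContours(m,0,1)[0],key=cv2.contourArea);P=np.array([plane(w,p,.024)[:2] for p in cv2.convexHull(c)[:,0].astype(float)],np.float32)
print("disc circ",cv2.minEnclosingCircle(P))
cv2.imwrite("pics/disc.png",cv2.resize(i[25:110,270:375,::-1],None,fx=6,fy=6,interpolation=cv2.INTER_CUBIC))
# stand
S1,w1,i1=pickle.load(open("w1.pkl","rb"));h=cv2.cvtColor(i1,cv2.COLOR_RGB2HSV)[95:180,285:370].astype(int)
foot=((h[...,0]<20)&(h[...,1]>85)).astype(np.uint8);foot=cv2.morphologyEx(foot,cv2.MORPH_OPEN,np.ones((3,3)))
hd=((h[...,0]<20)&(h[...,1]>85)&(h[...,2]<105)).astype(np.uint8);hd=cv2.morphologyEx(hd,cv2.MORPH_OPEN,np.ones((3,3)))
bl=(h[...,2]<50).astype(np.uint8)
for n,mm,z in(("foot",foot,.008),("handle",hd,.146),("collar",bl,.071)):
    c=max(cv2.findContours(mm,0,1)[0],key=cv2.contourArea)+[285,95]
    P=np.array([plane(w1,p,z)[:2] for p in c[:,0].astype(float)],np.float32);print(n,cv2.minAreaRect(P),cv2.boundingRect(c))
E
```

```text
long x -0.029780844036448414 [ 0.0006233  -0.02979329] short y -0.07095822666312787 [-0.00416643 -0.07086363]
pred drain [0.50338052 0.15034643]
row profile through disc [151, 150, 148, 216, 223, 188, 117, 118, 73, 67, 63, 62, 60, 62, 63, 64, 64, 102, 123, 126, 128, 125, 128, 127, 125, 130, 126, 126, 127, 125, 128, 126, 125, 124, 121, 122, 129, 152, 173, 195, 207, 217, 220, 227, 227, 223, 189, 86, 118, 71, 75, 77]
dark [318  65  27  16 155] [329.   72.7] [0.5134 0.1439 0.014 ]
disc circ ((0.5034440159797668, 0.1466938555240631), 0.05375438183546066)
foot ((0.426462858915329, 0.352855920791626), (0.08921238780021667, 0.08957867324352264), 76.33336639404297) (298, 108, 56, 57)
handle ((0.425235778093338, 0.3532038629055023), (0.04159124940633774, 0.02282816730439663), 73.1185073852539) (311, 132, 35, 20)
collar ((0.41122788190841675, 0.35629376769065857), (0.04389902576804161, 0.013210633769631386), 75.1151351928711) (311, 123, 31, 11)
```

View pics/disc.png

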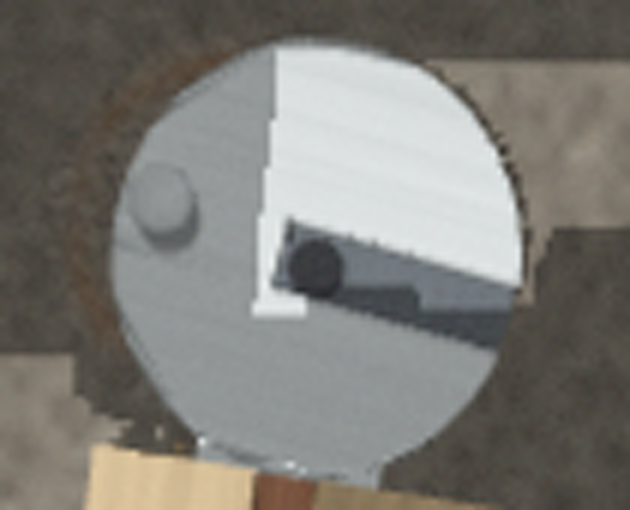

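The close-up shows the black drain spot at full-image (322.5,69.7), the post top at (297.2,57.8) and the slot opening to the right, slightly downwards.

Run:
```python
from h import *
import pickle
st,w,i=pickle.load(open("w2.pkl","rb"))
s=plane(w,(322.5,69.7),.014);p=plane(w,(297.2,57.8),.052);D=bw(-.03,.147)
print("spot",s,"pred",D,"post",p)
v=p[:2]-D;phi=np.arctan2(v[1],v[0]);print("r",np.hypot(*v),"phi",np.degrees(phi),"joint",phi-np.pi/2-TH)
v=p[:2]-s[:2];print("r",np.hypot(*v))
for z in(.12,.036):print(rel((*(p[:2]),z),(180,0,np.degrees(phi))))
```

```text
spot [0.50343118 0.14826643 0.014     ] pred [0.50338052 0.15034643] post [0.46751843 0.15797343 0.052     ]
r 0.036664164370784735 phi 167.99346388131622 joint 1.5130863846877505
r 0.037201493683178356
(array([ 2.0000e-04,  0.0000e+00, -1.3612e+00]), array([ 0.1588, -0.0329,  0.1599]))
(array([ 2.0000e-04,  0.0000e+00, -1.3612e+00]), array([ 0.1588, -0.0329,  0.2439]))
```

Emit:
servo_tool --pt "0 0 -1.317 0.1595 -0.034 0.16 0.45" --pt "0 0 -1.317 0.1595 -0.034 0.16 0.45" --pt "0 0 -1.317 0.1595 -0.034 0.16 0.45" --pt "0 0 -1.317 0.1595 -0.034 0.16 0.45" --pt "0 0 -1.317 0.1595 -0.034 0.16 0.45" --pt "0 0 -1.317 0.1595 -0.034 0.16 0.45" --pt "0 0 -1.317 0.1595 -0.034 0.16 0.45" --pt "0 0 -1.317 0.1595 -0.034 0.16 0.45" --pt "0 0 -1.317 0.1595 -0.034 0.16 0.45" --pt "0 0 -1.317 0.1595 -0.034 0.16 0.45" --pt "0 0 -1.317 0.1595 -0.034 0.16 0.45" --pt "0 0 -1.317 0.1595 -0.034 0.16 0.45"

```text
t: 3.85
position: [0.4668, 0.1583, 0.1199]
ee_rot: [180.0, 0.0, 165.3]
wrist_force: [-1.0, 0.1, -0.4]
gripper_width: 0.0423
grip_force: 0.0
```

```bash
sed -i 's/.5108,.0005/.5108,-.0005/' h.py
python3 - <<'E'
from h import *
print(rel((.4666,.1588,.034),(180,0,165.5)))
E
```

```text
(array([ 0.0001,  0.0001, -0.0039]), array([0.0003, 0.0005, 0.0859]))
```

Emit:
servo_tool --pt "0 0 0 0 0 0.03 0.45" --pt "0 0 0 0 0 0.06 0.45" --pt "0 0 0 0 0 0.086 0.45" --pt "0 0 0 0 0 0.086 0.45" --pt "0 0 0 0 0 0.086 0.22" --pt "0 0 0 0 0 0.086 0.22" --pt "0 0 0 0 0 0.086 0.22" --pt "0 0 0 0 0 0.086 0.22" --pt "0 0 0 0 0 0.086 0.22"

```text
t: 4.75
position: [0.4674, 0.1583, 0.0347]
ee_rot: [180.0, 0.1, 165.3]
wrist_force: [-0.3, -0.4, -1.1]
gripper_width: 0.0204
grip_force: 0.0
```

Emit:
servo_tool --pt "0 0 0.138 -0.0004 0.0052 0 0.22" --pt "0 0 0.276 -0.0014 0.0104 0 0.22" --pt "0 0 0.414 -0.0032 0.0153 0 0.22" --pt "0 0 0.552 -0.0056 0.0199 0 0.22" --pt "0 0 0.69 -0.0087 0.0242 0 0.22" --pt "0 0 0.828 -0.0123 0.028 0 0.22" --pt "0 0 0.966 -0.0164 0.0313 0 0.22" --pt "0 0 1.104 -0.0209 0.0339 0 0.22" --pt "0 0 1.242 -0.0257 0.036 0 0.22" --pt "0 0 1.38 -0.0308 0.0373 0 0.22" --pt "0 0 1.518 -0.036 0.0379 0 0.22" --pt "0 0 1.518 -0.036 0.0379 0 0.22"

```text
t: 5.95
position: [0.5118, 0.1857, 0.0341]
ee_rot: [180.0, -0.0, 78.4]
wrist_force: [0.0, 0.1, -0.3]
gripper_width: 0.0204
grip_force: 0.0
```

Emit:
servo_tool --pt "0 0 0 0 0 0 0.45" --pt "0 0 0 0 0 0 0.45" --pt "0 0 0 0 0 -0.04 0.45" --pt "0 0 0 0 0 -0.09 0.45" --pt "0 0 0 -0.04 0 -0.13 0.45" --pt "0 0 0 -0.08 0 -0.17 0.45" --pt "0 0 0 -0.12 0 -0.2 0.45" --pt "0 0 0 -0.12 0 -0.2 0.45" --pt "0 0 0 -0.12 0 -0.2 0.45"

```text
t: 6.85
position: [0.4876, 0.0673, 0.2358]
ee_rot: [179.8, -0.1, 78.3]
wrist_force: [0.3, 0.2, 0.8]
gripper_width: 0.0423
grip_force: 0.0
```

Run:
```python
from h import *
import pickle
st=get_state();w=calibration("wrist");i=capture("wrist");pickle.dump((st,w,i),open("w3.pkl","wb"))
D=bw(-.03,.147);p=proj(w,(*D,.014)).round().astype(int);print(p,st["position"],proj(w,(*bw(-.03,.185),.052)),proj(w,(*bw(-.03,.095),.024)))
x,y=max(p[0]-65,0),max(p[1]-60,0);print(x,y)
cv2.imwrite("pics/w3.png",cv2.resize(i[y:y+150,x:x+140,::-1],None,fx=4,fy=4,interpolation=cv2.INTER_CUBIC))
```

```text
[319 113] [0.48763783 0.06730365 0.23580766] [317.34357624  81.89725702] [320.91177091 149.79637749]
254 53
```

View pics/w3.png

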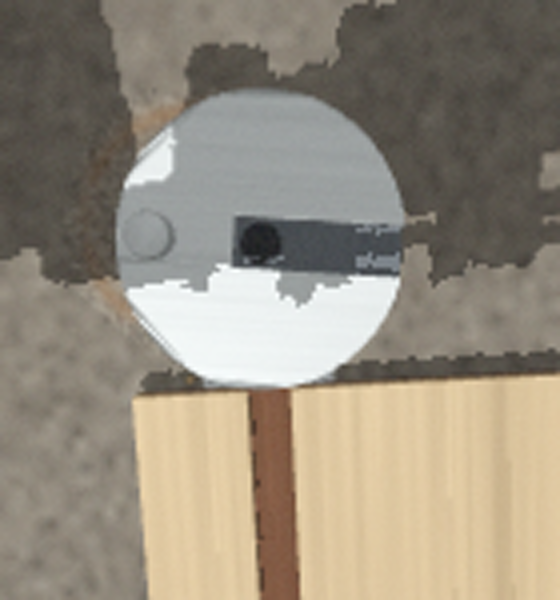

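The drain spot is where predicted, at (319,113), but the slot still points right and the post is still at full-image (290.8,111.2). The cage missed the post, so I'll measure the post again.

Run:
```python
from h import *
import pickle
st,w,i=pickle.load(open("w3.pkl","rb"));D=bw(-.03,.147)
p=plane(w,(290.75,111.25),.052);v=p[:2]-D;print(D,p,np.hypot(*v),np.degrees(np.arctan2(v[1],v[0])))
st2,w2,i2=pickle.load(open("w2.pkl","rb"))
# two-ray
o1,d1=ray(w,(290.75,111.25));o2,d2=ray(w2,(297.2,57.8))
A=np.stack([d1,-d2],1);s=np.linalg.lstsq(A,o2-o1,rcond=None)[0];print(o1+s[0]*d1,o2+s[1]*d2)
# slot direction from image pts (crop)
for a,b in(((235,217),(400,228)),((235,263),(400,276))):
    P=[plane(w,(254+x/4,53+y/4),.024)[:2] for x,y in(a,b)];u=P[1]-P[0];print("slot dir",np.degrees(np.arctan2(u[1],u[0])))
```

```text
[0.50338052 0.14934643] [0.4672638 0.1583031 0.052    ] 0.03721074631686574 166.07205883379697
[0.46708411 0.15840412 0.04994334] [0.46736298 0.15837983 0.04991778]
slot dir -15.360315705930038
slot dir -16.077486634787178
```

Run:
```python
from h import *
print(rel((.4672,.1585,.10),(180,0,165.5)))
```

```text
(array([ 1.2000e-03, -5.0000e-04, -1.5211e+00]), array([ 0.0842, -0.0377,  0.1338]))
```

Emit:
servo_tool --pt "0 0 -1.521 0.084 -0.038 0.134 0.45" --pt "0 0 -1.521 0.084 -0.038 0.134 0.45" --pt "0 0 -1.521 0.084 -0.038 0.134 0.45" --pt "0 0 -1.521 0.084 -0.038 0.134 0.45" --pt "0 0 -1.521 0.084 -0.038 0.134 0.45" --pt "0 0 -1.521 0.084 -0.038 0.134 0.45" --pt "0 0 -1.521 0.084 -0.038 0.134 0.45" --pt "0 0 -1.521 0.084 -0.038 0.134 0.45" --pt "0 0 -1.521 0.084 -0.038 0.134 0.45" --pt "0 0 -1.521 0.084 -0.038 0.134 0.45" --pt "0 0 -1.521 0.084 -0.038 0.134 0.45" --pt "0 0 -1.521 0.084 -0.038 0.134 0.45"

```text
t: 8.1
position: [0.4654, 0.159, 0.0979]
ee_rot: [-179.9, -0.2, 165.5]
wrist_force: [-0.1, -0.5, -0.0]
gripper_width: 0.0423
grip_force: 0.0
```

Emit:
servo_tool --pt "0 0 0 0 0 0.04 0.45" --pt "0 0 0 0 0 0.068 0.45" --pt "0 0 0 0 0 0.068 0.45" --pt "0 0 0 0 0 0.068 0" --pt "0 0 0 0 0 0.068 0" --pt "0 0 0 0 0 0.068 0" --pt "0 0 0 0 0 0.068 0" --pt "0 0 0 0 0 0.068 0"

```text
t: 8.9
position: [0.4674, 0.1583, 0.0328]
ee_rot: [179.9, 0.1, 165.5]
wrist_force: [0.0, -0.8, -0.4]
gripper_width: 0.0053
grip_force: 0.0
```

Run:
```python
from h import *
st=get_state();i=capture("wrist");print(st["position"],st["gripper_width"],st["wrist_force"],proj(calibration("wrist"),(.4672,.1585,.052)))
j=capture("scene");q=proj(calibration("scene"),(.4672,.1585,.04)).astype(int);print(q)
b=cv2.resize(j[q[1]-40:q[1]+40,q[0]-40:q[0]+40],None,fx=5,fy=5)
cv2.imwrite("pics/w4.png",np.hstack([i[0:400,150:490],b])[:,:,::-1])
```

```text
[0.46737006 0.15825307 0.03281653] 0.005309408045223902 [ 0.03450946 -0.80049144 -0.37967444] [321.50661944 227.61713278]
[317 205]
```

View pics/w4.png

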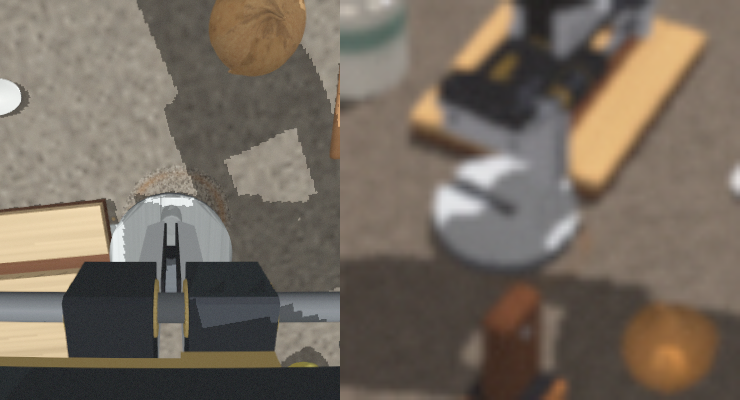

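Run:
```python
from h import *
c=calibration("scene");w=calibration("wrist");st=get_state();D=bw(-.03,.147)
f=lambda X:(proj(c,X)-[317-40,205-40])*5+[340,0]
print("disc",f((*D,.024)),"rim",[f((D[0]+.0515*np.cos(a),D[1]+.0515*np.sin(a),.024)).round() for a in np.radians([0,90,180,270])])
print("TCP",f(st["position"]),"post",f((.4672,.1585,.052)),"boardcorners",[f((*bw(x,y),.024)).round() for x,y in((-.08,-.095),(-.08,.095),(.08,.095),(.08,-.095))])
g=lambda X:proj(w,X)-[150,0]
print("wrist disc",[g((D[0]+.0515*np.cos(a),D[1]+.0515*np.sin(a),.024)).round() for a in np.radians([166,76,256])],"tcp",g(st["position"]))
i=capture("wrist");cv2.imwrite("pics/w5.png",cv2.resize(np.vstack([i[185:295,255:385]]),None,fx=5,fy=5,interpolation=cv2.INTER_CUBIC)[:,:,::-1])
print(get_state()["gripper_width"])
```

```text
disc [501.71226234 200.43566371] rim [array([435., 185.]), array([478., 248.]), array([569., 216.]), array([525., 155.])]
TCP [545.200488   211.43006838] post [544.86467224 191.94184518] boardcorners [array([702.,  31.]), array([595., 179.]), array([406., 112.]), array([523., -27.])]
wrist disc [array([171., 198.]), array([233., 257.]), array([110., 258.])] tcp [171.00365637 218.48559305]
0.0005177386542998438
```

View pics/w5.png

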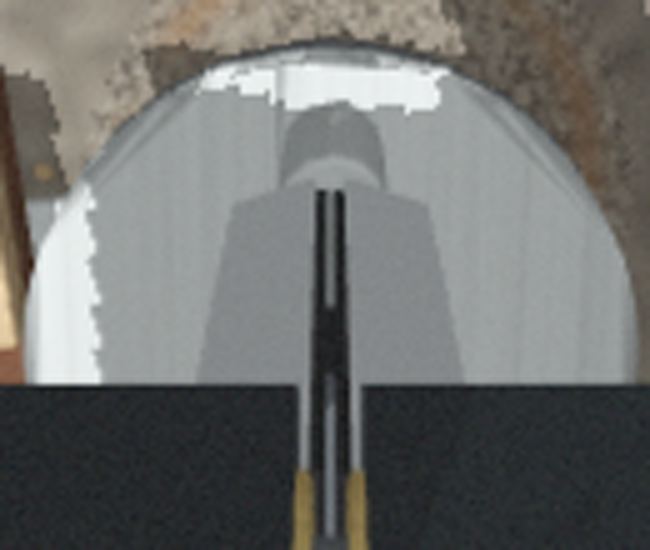

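The view shows the closed fingertips (ending at row ~223) covering the post top, whose outer edge is at row ~216. So the true fingertips are above the post, more than 52 mm high, although the reported TCP z is 33 mm. The real tips end at least 19 mm above the reported TCP. I'll reopen, go lower and watch the force and opening.

Emit:
servo_tool --pt "0 0 0 0 0 0 0.45" --pt "0 0 0 0 0 0 0.45" --pt "0 0 0 0 0 0 0.45" --pt "0 0 0 0 0 0 0.45" --pt "0 0 0 0 0 0.006 0.45" --pt "0 0 0 0 0 0.012 0.45" --pt "0 0 0 0 0 0.012 0.45"

```text
t: 9.75
position: [0.4656, 0.1579, 0.0183]
ee_rot: [-179.9, -0.1, 165.5]
wrist_force: [-0.4, -0.3, 1.2]
gripper_width: 0.0423
grip_force: 0.0
```

Emit:
servo_tool --pt "0 0 0 0 0 0.003 0.45" --pt "0 0 0 0 0 0.006 0.45" --pt "0 0 0 0 0 0.009 0.45" --pt "0 0 0 0 0 0.011 0.45" --pt "0 0 0 0 0 0.011 0.1" --pt "0 0 0 0 0 0.011 0.1" --pt "0 0 0 0 0 0.011 0.1" --pt "0 0 0 0 0 0.011 0.1" --pt "0 0 0 0 0 0.011 0.1"

```text
t: 10.65
position: [0.4669, 0.1583, 0.0091]
ee_rot: [180.0, 0.0, 165.5]
wrist_force: [-0.3, 0.1, 0.0]
gripper_width: 0.0148
grip_force: 30.0
```

The post is now gripped (width ≈15 mm, 30 N). Loosening slightly and running the arc.

Emit:
servo_tool --pt "0 0 0.0 0 0 0 0.2" --pt "0 0 0.138 -0.0004 0.0052 0 0.2" --pt "0 0 0.276 -0.0014 0.0104 0 0.2" --pt "0 0 0.414 -0.0032 0.0153 0 0.2" --pt "0 0 0.552 -0.0056 0.0199 0 0.2" --pt "0 0 0.69 -0.0087 0.0242 0 0.2" --pt "0 0 0.828 -0.0123 0.028 0 0.2" --pt "0 0 0.966 -0.0164 0.0313 0 0.2" --pt "0 0 1.104 -0.0209 0.0339 0 0.2" --pt "0 0 1.242 -0.0257 0.036 0 0.2" --pt "0 0 1.38 -0.0308 0.0373 0 0.2" --pt "0 0 1.512 -0.0358 0.0379 0 0.2"

```text
t: 11.85
position: [0.51, 0.1857, 0.0087]
ee_rot: [-179.9, 0.1, 78.6]
wrist_force: [-2.3, -0.0, 1.0]
gripper_width: 0.0186
grip_force: 1.0
```

Emit:
servo_tool --pt "0 0 0 0 0 0 0.2" --pt "0 0 0 0 0 0 0.45" --pt "0 0 0 0 0 0 0.45" --pt "0 0 0 0 0 -0.04 0.45" --pt "0 0 0 0 0 -0.09 0.45" --pt "0 0 0 -0.04 0 -0.13 0.45" --pt "0 0 0 -0.08 0 -0.18 0.45" --pt "0 0 0 -0.12 0 -0.22 0.45" --pt "0 0 0 -0.12 0 -0.22 0.45" --pt "0 0 0 -0.12 0 -0.22 0.45"

```text
t: 12.85
position: [0.4894, 0.0663, 0.2334]
ee_rot: [179.5, -0.1, 78.8]
wrist_force: [0.6, -0.1, -0.3]
gripper_width: 0.0427
grip_force: 0.0
```

Run:
```python
from h import *
import pickle
st=get_state();w=calibration("wrist");i=capture("wrist");pickle.dump((st,w,i),open("w6.pkl","wb"))
D=bw(-.03,.147);p=proj(w,(*D,.014)).round().astype(int);print(p,st["position"],st["ee_rot"])
x,y=p[0]-60,max(p[1]-60,0);print(x,y)
cv2.imwrite("pics/w6.png",cv2.resize(i[y:y+130,x:x+120,::-1],None,fx=4,fy=4,interpolation=cv2.INTER_CUBIC))
```

```text
[317 113] [0.48935185 0.06633501 0.23338463] [ 1.79497653e+02 -8.09346320e-02  7.87589216e+01]
257 53
```

View pics/w6.png

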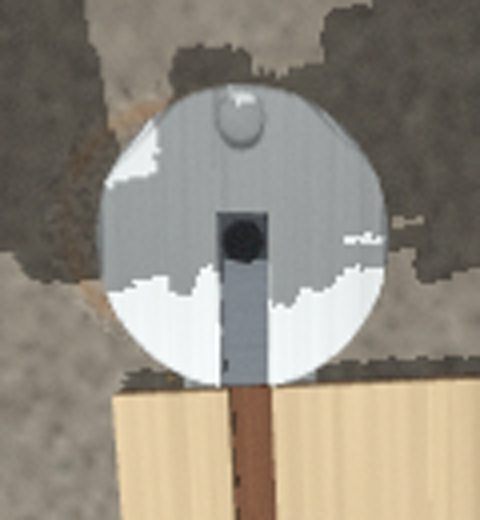

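The slot now continues the groove: its edges at crop columns 218–270 run parallel to the groove to within about 1°. The drain spot is at (317.5,113.2), where predicted. Next I cross-check the stand view against the board and plan the grasp.

Run:
```python
from h import *
import pickle
st,w,i=pickle.load(open("w6.pkl","rb"))
for a,b in(((218,213),(221,385)),((267,213),(271,385))):
    P=[plane(w,(257+x/4,53+y/4),.024)[:2] for x,y in(a,b)];u=P[0]-P[1];print("slot err deg",np.degrees(np.arctan2(u[1],u[0])-np.pi/2-TH))
S,w1,i1=pickle.load(open("w1.pkl","rb"))
D=bw(-.03,.147);print("pred spot in w1",proj(w1,(*D,.014)),"pred rim extents",[proj(w1,(D[0]+.0515*np.cos(a),D[1]+.0515*np.sin(a),.024)).round(1) for a in np.radians([-17,73,163,253])])
h=cv2.cvtColor(i1,cv2.COLOR_RGB2HSV);m=(h[...,2]<70).astype(np.uint8);m[:200]=0;m[222:]=0;m[:,:218]=0;m[:,242:]=0
n,l,s,ce=cv2.connectedComponentsWithStats(m)
for k in range(1,n):
    if s[k,4]>5:print(s[k],ce[k],plane(w1,ce[k],.014))
b=((h[...,1]<25)&(h[...,2]>100)).astype(np.uint8);b[:175]=0;b[240:]=0;b[:,:190]=0;b[:,262:]=0
b=cv2.morphologyEx(b,cv2.MORPH_OPEN,np.ones((3,3)));c=max(cv2.findContours(b,0,1)[0],key=cv2.contourArea);print("disc bbox",cv2.boundingRect(c))
print("corner pred",[proj(w1,(*bw(x,y),.024)).round(1) for x,y in((-.08,-.095),(-.08,.095))])
print(h[205:222,228,2])
print(rel((.4262,.353,.26),(180,0,75.3)))
```

```text
slot err deg -1.9542361425319843
slot err deg -1.0254046894423634
pred spot in w1 [229.03039953 212.57545313] pred rim extents [array([229.6, 241.6]), array([256.6, 214.4]), array([224.8, 185.6]), array([198.1, 214.3])]
[225 210   7   6  35] [228.31428571 212.31428571] [0.50255171 0.14829737 0.014     ]
disc bbox (198, 185, 60, 55)
corner pred [array([ 88.6, 206. ]), array([191.4, 191. ])]
[232 232 232 219 107  62  63  61  61  57  59  88 126 131 131 133 133]
(array([ 0.0041, -0.0016,  0.0615]), array([ 0.268 , -0.1163, -0.0295]))
```

Emit:
servo_tool --pt "0.004 0 0.0615 0.268 -0.116 -0.03 1" --pt "0.004 0 0.0615 0.268 -0.116 -0.03 1" --pt "0.004 0 0.0615 0.268 -0.116 -0.03 1" --pt "0.004 0 0.0615 0.268 -0.116 -0.03 1" --pt "0.004 0 0.0615 0.268 -0.116 -0.03 1" --pt "0.004 0 0.0615 0.268 -0.116 -0.03 1" --pt "0.004 0 0.0615 0.268 -0.116 -0.03 1" --pt "0.004 0 0.0615 0.268 -0.116 -0.03 1" --pt "0.004 0 0.0615 0.268 -0.116 -0.03 1" --pt "0.004 0 0.0615 0.268 -0.116 -0.03 1"

```text
t: 13.9
position: [0.4257, 0.3523, 0.2582]
ee_rot: [-179.7, 0.1, 75.3]
wrist_force: [-0.0, 0.2, -0.3]
gripper_width: 0.0939
grip_force: 0.0
```

Run:
```python
from h import *
st=get_state();print(st["position"],st["ee_rot"],rel((.4262,.353,.056),(180,0,75.3)))
```

```text
[0.42572619 0.35232588 0.25819108] [-1.79732098e+02  6.40358948e-02  7.52768203e+01] (array([-0.0047,  0.0011, -0.0004]), array([0.001 , 0.0012, 0.2022]))
```

Emit:
servo_tool --pt "0 0 0 0 0 0.04 1" --pt "0 0 0 0 0 0.08 1" --pt "0 0 0 0 0 0.11 1" --pt "0 0 0 0 0 0.14 1" --pt "0 0 0 0 0 0.16 1" --pt "0 0 0 0 0 0.18 1" --pt "0 0 0 0 0 0.19 1" --pt "0 0 0 0 0 0.196 1" --pt "0 0 0 0 0 0.202 1" --pt "0 0 0 0 0 0.202 1"

```text
t: 14.9
position: [0.4249, 0.3534, 0.0569]
ee_rot: [-179.8, 0.0, 75.3]
wrist_force: [0.3, 0.1, 0.2]
gripper_width: 0.0936
grip_force: 0.0
```

Emit:
servo_tool --pt "0 0 0 0 0 0 0.15" --pt "0 0 0 0 0 0 0.15" --pt "0 0 0 0 0 0 0.15" --pt "0 0 0 0 0 0 0.15" --pt "0 0 0 0 0 0 0.15" --pt "0 0 0 0 0 0 0.15" --pt "0 0 0 0 0 0 0.15" --pt "0 0 0 0 0 0 0.15"

```text
t: 15.7
position: [0.4248, 0.3536, 0.0569]
ee_rot: [-179.8, 0.0, 75.4]
wrist_force: [0.1, -0.5, 0.3]
gripper_width: 0.0332
grip_force: 0.0
```

Emit:
servo_tool --pt "0 0 0 0 0 0 0.1" --pt "0 0 0 0 0 0 0.1" --pt "0 0 0 0 0 0 0.1" --pt "0 0 0 0 0 0 0.1" --pt "0 0 0 0 0 0 0.1"

```text
t: 16.2
position: [0.4249, 0.3536, 0.0569]
ee_rot: [-179.8, -0.0, 75.4]
wrist_force: [0.6, -0.1, -0.3]
gripper_width: 0.0217
grip_force: 30.0
```

Run:
```python
from h import *
P=[];Q=[]
for k in range(4):
    st=get_state();P.append(st["position"]);Q.append(st["ee_rot"]);capture("top")
print(np.array(P).round(4),np.array(Q).round(2),st["wrist_force"],st["gripper_width"],st["t"])
```

```text
[[0.4249 0.3536 0.0569]
 [0.4249 0.3536 0.0569]
 [0.4249 0.3536 0.0569]
 [0.4249 0.3536 0.0569]] [[-179.79   -0.     75.36]
 [-179.79    0.     75.36]
 [-179.78    0.     75.36]
 [-179.78    0.     75.36]] [ 1.05844061 -0.30399052 -0.77521563] 0.021835268618026645 16.35
```

The scraper is gripped at 21.8 mm. Lifting it straight up.

Emit:
servo_tool --pt "0 0 0 0 0 -0.01 0.1" --pt "0 0 0 0 0 -0.025 0.1" --pt "0 0 0 0 0 -0.045 0.1" --pt "0 0 0 0 0 -0.065 0.1" --pt "0 0 0 0 0 -0.085 0.1" --pt "0 0 0 0 0 -0.1 0.1" --pt "0 0 0 0 0 -0.11 0.1" --pt "0 0 0 0 0 -0.11 0.1" --pt "0 0 0 0 0 -0.11 0.1"

```text
t: 17.3
position: [0.425, 0.3534, 0.1665]
ee_rot: [-179.7, 0.0, 75.4]
wrist_force: [0.5, -0.5, -1.8]
gripper_width: 0.022
grip_force: 30.0
```

Run:
```python
from h import *
st=get_state();print(st["position"],st["ee_rot"],st["wrist_force"],st["gripper_width"])
for n,p in dict(start=(.055,-.07),corner=(-.03,-.07),mid=(-.03,.01),mouth=(-.03,.085),drain=(-.03,.147)).items():print(n,bw(*p).round(4))
t=bw(.055,-.07);print(rel((*t,.157)))
```

```text
[0.42499602 0.35340774 0.16646996] [-1.79741244e+02  3.31217777e-02  7.53629453e+01] [ 0.47203523 -0.48569818 -1.83220323] 0.021952534440940166
start [ 0.5546 -0.078 ]
corner [ 0.4706 -0.0652]
mid [0.4827 0.0139]
mouth [0.494  0.0881]
drain [0.5034 0.1493]
(array([0., 0., 0.]), array([-0.3847,  0.2344,  0.0086]))
```

Emit:
servo_tool --pt "0.004 0 0 -0.012 0.007 0 0.1" --pt "0.004 0 0 -0.038 0.023 0 0.1" --pt "0.004 0 0 -0.077 0.047 0 0.1" --pt "0.004 0 0 -0.119 0.073 0 0.1" --pt "0.004 0 0 -0.162 0.098 0 0.1" --pt "0.004 0 0 -0.204 0.124 0 0.1" --pt "0.004 0 0 -0.246 0.15 0 0.1" --pt "0.004 0 0 -0.288 0.176 0 0.1" --pt "0.004 0 0 -0.327 0.199 0 0.1" --pt "0.004 0 0 -0.358 0.218 0 0.1" --pt "0.004 0 0 -0.377 0.23 0 0.1" --pt "0.004 0 0 -0.385 0.234 0 0.1"

```text
t: 18.5
position: [0.5535, -0.0812, 0.1643]
ee_rot: [-179.4, 0.0, 75.1]
wrist_force: [-0.2, -0.3, -1.4]
gripper_width: 0.022
grip_force: 30.0
```

Emit:
servo_tool --pt "0 0 0 0 0 0 0.1" --pt "0 0 0 0 0 0 0.1" --pt "0 0 0 0 0 0 0.1"

```text
t: 18.8
position: [0.554, -0.0768, 0.166]
ee_rot: [-179.5, -0.0, 75.5]
wrist_force: [-0.0, -0.0, -1.6]
gripper_width: 0.0219
grip_force: 30.0
```

Run:
```python
from h import *
st=get_state();print(st["position"],st["ee_rot"],st["wrist_force"],st["gripper_width"])
print(rel((*bw(.055,-.07),.0634)))
import pickle
w=calibration("wrist");i=capture("wrist");pickle.dump((st,w,i),open("w7.pkl","wb"))
```

```text
[ 0.55396794 -0.07682246  0.16598565] [-1.79522089e+02 -2.13008555e-02  7.54581091e+01] [-0.02356001 -0.00297715 -1.58918336] 0.02194037589680318
(array([0., 0., 0.]), array([-0.001 ,  0.0017,  0.1026]))
```

Emit:
servo_tool --pt "-0.005 0 0 -0.001 0.001 0.01 0.1" --pt "-0.005 0 0 -0.001 0.001 0.025 0.1" --pt "-0.005 0 0 -0.001 0.0015 0.04 0.1" --pt "-0.005 0 0 -0.001 0.0015 0.055 0.1" --pt "-0.005 0 0 -0.001 0.0015 0.068 0.1" --pt "-0.005 0 0 -0.001 0.0015 0.076 0.1" --pt "-0.005 0 0 -0.001 0.0015 0.082 0.1" --pt "-0.005 0 0 -0.001 0.0015 0.086 0.1" --pt "-0.005 0 0 -0.001 0.0015 0.088 0.1" --pt "-0.005 0 0 -0.001 0.0015 0.088 0.1"

```text
t: 19.85
position: [0.555, -0.0793, 0.0782]
ee_rot: [-179.9, 0.0, 75.4]
wrist_force: [0.2, -1.0, -0.9]
gripper_width: 0.0221
grip_force: 30.0
```

Run:
```python
from h import *
st=get_state();print(st["position"],st["ee_rot"],st["wrist_force"],st["gripper_width"])
print(rel((*bw(.055,-.07),.0634)))
```

```text
[ 0.55504175 -0.07934922  0.07816827] [-1.79856033e+02  2.96831369e-04  7.53588677e+01] [ 0.20894736 -1.00899315 -0.94834517] 0.022134561567198747
(array([0., 0., 0.]), array([ 0.0012, -0.0007,  0.0148]))
```

Emit:
servo_tool --pt "0 0 0 0.001 -0.0005 0.002 0.1" --pt "0 0 0 0.001 -0.0005 0.004 0.1" --pt "0 0 0 0.001 -0.0005 0.006 0.1" --pt "0 0 0 0.001 -0.0005 0.008 0.1" --pt "0 0 0 0.001 -0.0005 0.01 0.1" --pt "0 0 0 0.001 -0.0005 0.012 0.1" --pt "0 0 0 0.001 -0.0005 0.0135 0.1" --pt "0 0 0 0.001 -0.0005 0.0145 0.1" --pt "0 0 0 0.001 -0.0005 0.0145 0.1"

```text
t: 20.75
position: [0.5544, -0.0782, 0.0633]
ee_rot: [-179.8, 0.0, 75.4]
wrist_force: [0.6, 1.3, -0.6]
gripper_width: 0.022
grip_force: 30.0
```

Run:
```python
from h import *
st=get_state();print(st["position"],st["ee_rot"],st["wrist_force"],st["gripper_width"])
for n,p in dict(start=(.055,-.07),corner=(-.03,-.07),mid=(-.03,.01),mouth=(-.03,.085),drain=(-.03,.147)).items():print(n,rel((*bw(*p),.0634))[1])
```

```text
[ 0.55444967 -0.07818046  0.06327026] [-1.79808257e+02  2.34667991e-03  7.53611325e+01] [ 0.55517758  1.3302553  -0.62196381] 0.021989908404688115
start [ 0.0002  0.0001 -0.0001]
corner [-0.0086 -0.0845  0.0002]
mid [ 0.071  -0.0927  0.0002]
mouth [ 0.1456 -0.1005  0.0002]
drain [ 2.072e-01 -1.069e-01  2.000e-04]
```

Emit:
servo_tool --pt "0 0 0 -0.0002 -0.002 0 0.1" --pt "0 0 0 -0.0006 -0.006 0 0.1" --pt "0 0 0 -0.001 -0.01 0 0.1" --pt "0 0 0 -0.0014 -0.014 0 0.1" --pt "0 0 0 -0.0018 -0.018 0 0.1" --pt "0 0 0 -0.0022 -0.022 0 0.1" --pt "0 0 0 -0.0027 -0.026 0 0.1" --pt "0 0 0 -0.0031 -0.03 0 0.1" --pt "0 0 0 -0.0035 -0.034 0 0.1" --pt "0 0 0 -0.0039 -0.038 0 0.1" --pt "0 0 0 -0.0042 -0.041 0 0.1" --pt "0 0 0 -0.0043 -0.042 0 0.1"

```text
t: 21.95
position: [0.5125, -0.0717, 0.0636]
ee_rot: [-179.8, 0.0, 75.4]
wrist_force: [0.4, -0.1, -1.6]
gripper_width: 0.0216
grip_force: 30.0
```

```bash
cat > q.py <<'E'
from h import *
st=get_state();print(st["t"],st["position"],st["ee_rot"],st["wrist_force"],st["gripper_width"])
for n,p in dict(start=(.055,-.07),corner=(-.03,-.07),mid=(-.03,.01),mouth=(-.03,.085),drain=(-.03,.147)).items():print(n,rel((*bw(*p),.0634))[1])
E
python3 q.py
```

```text
21.95 [ 0.5125469  -0.0716541   0.06363718] [-1.79829546e+02  1.03102953e-03  7.53587710e+01] [ 0.3780402  -0.13228184 -1.60623688] 0.02164889444635267
start [0.0045 0.0423 0.0001]
corner [-0.0043 -0.0423  0.0004]
mid [ 0.0752 -0.0505  0.0004]
mouth [ 0.1498 -0.0583  0.0004]
drain [ 0.2115 -0.0647  0.0004]
```

Tracking is excellent with hardly any force; on to the corner.

Emit:
servo_tool --pt "0 0 0 -0.0002 -0.002 0 0.1" --pt "0 0 0 -0.0006 -0.006 0 0.1" --pt "0 0 0 -0.001 -0.01 0 0.1" --pt "0 0 0 -0.0014 -0.014 0 0.1" --pt "0 0 0 -0.0018 -0.018 0 0.1" --pt "0 0 0 -0.0022 -0.022 0 0.1" --pt "0 0 0 -0.0027 -0.026 0 0.1" --pt "0 0 0 -0.0031 -0.03 0 0.1" --pt "0 0 0 -0.0035 -0.034 0 0.1" --pt "0 0 0 -0.0039 -0.038 0 0.1" --pt "0 0 0 -0.0042 -0.041 0 0.1" --pt "0 0 0 -0.0043 -0.042 0 0.1"

```text
t: 23.15
position: [0.4708, -0.0652, 0.0637]
ee_rot: [-179.8, 0.0, 75.4]
wrist_force: [1.0, 0.2, -1.2]
gripper_width: 0.022
grip_force: 30.0
```

Emit:
servo_tool --pt "0 0 0 0 0 0 0.1" --pt "0 0 0 0 0 0 0.1"

```text
t: 23.35
position: [0.4713, -0.0653, 0.0638]
ee_rot: [-179.8, 0.0, 75.4]
wrist_force: [-0.1, -0.4, -1.3]
gripper_width: 0.0217
grip_force: 30.0
```

```bash
python3 q.py
```

```text
23.35 [ 0.4712631  -0.06531741  0.06376671] [-1.79843558e+02  1.24018728e-03  7.53602271e+01] [-0.11580258 -0.42941354 -1.27323377] 0.021713511028757716
start [0.0088 0.0838 0.0001]
corner [-0.     -0.0007  0.0004]
mid [ 0.0795 -0.009   0.0004]
mouth [ 0.1541 -0.0168  0.0004]
drain [ 0.2158 -0.0232  0.0004]
```

Emit:
servo_tool --pt "0 0 0 0.002 -0.0008 0 0.1" --pt "0 0 0 0.006 -0.0013 0 0.1" --pt "0 0 0 0.01 -0.0017 0 0.1" --pt "0 0 0 0.014 -0.0022 0 0.1" --pt "0 0 0 0.018 -0.0026 0 0.1" --pt "0 0 0 0.022 -0.003 0 0.1" --pt "0 0 0 0.026 -0.0034 0 0.1" --pt "0 0 0 0.03 -0.0038 0 0.1" --pt "0 0 0 0.034 -0.0042 0 0.1" --pt "0 0 0 0.038 -0.0046 0 0.1" --pt "0 0 0 0.041 -0.005 0 0.1" --pt "0 0 0 0.042 -0.0051 0.0003 0.1"

```text
t: 24.55
position: [0.4769, -0.023, 0.0635]
ee_rot: [-179.8, 0.0, 75.4]
wrist_force: [-0.3, 0.8, -1.0]
gripper_width: 0.0222
grip_force: 30.0
```

```bash
python3 q.py
```

```text
24.55 [ 0.47686651 -0.022999    0.06348302] [-1.79832699e+02  6.28463854e-04  7.53864381e+01] [-0.3238337   0.8185047  -1.01536185] 0.022171546900886296
start [-0.0336  0.0891 -0.0002]
corner [-0.0424  0.0045  0.0001]
mid [ 0.0372 -0.0037  0.0001]
mouth [ 1.118e-01 -1.140e-02  1.000e-04]
drain [ 1.735e-01 -1.780e-02  1.000e-04]
```

Emit:
servo_tool --pt "0 0 0 0.002 -0.0002 0 0.1" --pt "0 0 0 0.006 -0.0006 0 0.1" --pt "0 0 0 0.01 -0.001 0 0.1" --pt "0 0 0 0.014 -0.0014 0 0.1" --pt "0 0 0 0.018 -0.0018 0 0.1" --pt "0 0 0 0.022 -0.0022 0 0.1" --pt "0 0 0 0.026 -0.0026 0 0.1" --pt "0 0 0 0.03 -0.003 0 0.1" --pt "0 0 0 0.034 -0.0034 0 0.1" --pt "0 0 0 0.038 -0.0038 0 0.1" --pt "0 0 0 0.041 -0.0042 0 0.1" --pt "0 0 0 0.042 -0.0043 0 0.1"

```text
t: 25.75
position: [0.4833, 0.0187, 0.0634]
ee_rot: [-179.8, 0.0, 75.4]
wrist_force: [-0.3, 0.6, -0.4]
gripper_width: 0.0218
grip_force: 30.0
```

```bash
python3 q.py
```

```text
25.75 [0.48327672 0.01872481 0.06343676] [-1.79825232e+02  2.55424055e-04  7.53834976e+01] [-0.27938176  0.60897991 -0.44883014] 0.02175960229359586
start [-0.0756  0.0934 -0.0002]
corner [-0.0844  0.0089  0.    ]
mid [-0.0048  0.0006  0.    ]
mouth [ 0.0698 -0.0071  0.0001]
drain [ 1.315e-01 -1.350e-02  1.000e-04]
```

Emit:
servo_tool --pt "0 0 0 0.002 -0.0002 0 0.1" --pt "0 0 0 0.006 -0.0006 0 0.1" --pt "0 0 0 0.01 -0.001 0 0.1" --pt "0 0 0 0.014 -0.0014 0 0.1" --pt "0 0 0 0.018 -0.0018 0 0.1" --pt "0 0 0 0.022 -0.0022 0 0.1" --pt "0 0 0 0.026 -0.0026 0 0.1" --pt "0 0 0 0.03 -0.003 0 0.1" --pt "0 0 0 0.034 -0.0034 0 0.1" --pt "0 0 0 0.038 -0.0038 0 0.1" --pt "0 0 0 0.041 -0.0042 0 0.1" --pt "0 0 0 0.042 -0.0043 0 0.1"

```text
t: 26.95
position: [0.4897, 0.0604, 0.0634]
ee_rot: [-179.8, 0.0, 75.4]
wrist_force: [0.1, -0.6, -0.6]
gripper_width: 0.0221
grip_force: 30.0
```

Emit:
servo_tool --pt "0 0 0 0.002 -0.0002 0 0.1" --pt "0 0 0 0.006 -0.0006 0 0.1" --pt "0 0 0 0.01 -0.001 0 0.1" --pt "0 0 0 0.014 -0.0014 0 0.1" --pt "0 0 0 0.018 -0.0018 0 0.1" --pt "0 0 0 0.022 -0.0022 0 0.1" --pt "0 0 0 0.025 -0.0025 0 0.1" --pt "0 0 0 0.027 -0.0027 0 0.1" --pt "0 0 0 0.028 -0.0028 0 0.1" --pt "0 0 0 0.028 -0.0028 0 0.1"

```text
t: 27.95
position: [0.4941, 0.088, 0.0634]
ee_rot: [-179.8, 0.0, 75.4]
wrist_force: [0.7, -0.4, -1.7]
gripper_width: 0.0219
grip_force: 30.0
```

```bash
python3 q.py
```

```text
27.95 [0.4940715  0.08798193 0.06344327] [-1.79826418e+02  6.54822615e-03  7.53681617e+01] [ 0.65671608 -0.38815692 -1.65549355] 0.021870950266198178
start [-0.1453  0.1005 -0.0002]
corner [-0.1541  0.0159  0.    ]
mid [-0.0745  0.0077  0.    ]
mouth [ 0.0001 -0.0001  0.    ]
drain [ 0.0617 -0.0065  0.0001]
```

Emit:
servo_tool --pt "0 0 0 0.002 -0.0002 0 0.1" --pt "0 0 0 0.006 -0.0006 0 0.1" --pt "0 0 0 0.01 -0.001 0 0.1" --pt "0 0 0 0.014 -0.0014 0 0.1" --pt "0 0 0 0.018 -0.0018 0 0.1" --pt "0 0 0 0.022 -0.0022 0 0.1" --pt "0 0 0 0.026 -0.0026 0 0.1" --pt "0 0 0 0.03 -0.003 0 0.1" --pt "0 0 0 0.034 -0.0034 0 0.1" --pt "0 0 0 0.038 -0.004 0 0.1" --pt "0 0 0 0.041 -0.0043 0 0.1" --pt "0 0 0 0.042 -0.0044 0 0.1"

```text
t: 29.15
position: [0.5005, 0.13, 0.0635]
ee_rot: [-179.8, 0.0, 75.4]
wrist_force: [0.6, -0.1, -0.6]
gripper_width: 0.0218
grip_force: 30.0
```

Emit:
servo_tool --pt "0 0 0 0.002 -0.0002 0 0.1" --pt "0 0 0 0.006 -0.0006 0 0.1" --pt "0 0 0 0.01 -0.001 0 0.1" --pt "0 0 0 0.014 -0.0014 0 0.1" --pt "0 0 0 0.017 -0.0018 0 0.1" --pt "0 0 0 0.0185 -0.002 0 0.1" --pt "0 0 0 0.019 -0.002 0 0.1" --pt "0 0 0 0.019 -0.002 0 0.1" --pt "0 0 0 0.019 -0.002 0 0.1"

```text
t: 30.05
position: [0.5033, 0.1485, 0.0635]
ee_rot: [-179.8, 0.0, 75.4]
wrist_force: [-0.7, -0.2, -1.0]
gripper_width: 0.022
grip_force: 30.0
```

```bash
python3 q.py
```

```text
30.05 [0.50328684 0.14845153 0.06347403] [-1.79827723e+02  6.31678289e-03  7.53550783e+01] [-0.67084276 -0.24289989 -0.98294874] 0.02201284507325658
start [-2.061e-01  1.069e-01 -2.000e-04]
corner [-0.2149  0.0223  0.    ]
mid [-0.1354  0.0141  0.    ]
mouth [-0.0608  0.0063  0.0001]
drain [ 0.0009 -0.0001  0.0001]
```

At the drain, down. Lifting straight out.

Emit:
servo_tool --pt "0 0 0 0 0 -0.005 0.1" --pt "0 0 0 0 0 -0.015 0.1" --pt "0 0 0 0 0 -0.03 0.1" --pt "0 0 0 0 0 -0.05 0.1" --pt "0 0 0 0 0 -0.07 0.1" --pt "0 0 0 0 0 -0.09 0.1" --pt "0 0 0 0 0 -0.1 0.1" --pt "0 0 0 0 0 -0.104 0.1" --pt "0 0 0 0 0 -0.104 0.1"

```text
t: 30.95
position: [0.5039, 0.1485, 0.1682]
ee_rot: [-179.9, -0.0, 75.4]
wrist_force: [0.1, -0.1, -0.9]
gripper_width: 0.022
grip_force: 30.0
```

Run:
```python
from h import *
st=get_state();print(st["position"],st["ee_rot"]);print(rel((.4249,.3536,.1665),(-179.79,0,75.36)))
```

```text
[0.5038905  0.14850188 0.16818056] [-1.79892428e+02 -2.86182501e-02  7.53601952e+01]
(array([ 0.0018, -0.0005,  0.    ]), array([ 0.1785, -0.1283,  0.002 ]))
```

Emit:
servo_tool --pt "0 0 0 0.007 -0.005 0 0.1" --pt "0 0 0 0.022 -0.016 0 0.1" --pt "0 0 0 0.045 -0.032 0 0.1" --pt "0 0 0 0.07 -0.05 0 0.1" --pt "0 0 0 0.095 -0.068 0 0.1" --pt "0 0 0 0.12 -0.086 0 0.1" --pt "0 0 0 0.143 -0.103 0 0.1" --pt "0 0 0 0.162 -0.116 0 0.1" --pt "0 0 0 0.173 -0.124 0 0.1" --pt "0 0 0 0.1785 -0.128 0 0.1" --pt "0 0 0 0.1785 -0.128 0 0.1" --pt "0 0 0 0.1785 -0.128 0 0.1"

```text
t: 32.15
position: [0.4251, 0.3528, 0.1676]
ee_rot: [-179.8, 0.1, 75.3]
wrist_force: [-0.3, -0.2, -0.5]
gripper_width: 0.022
grip_force: 30.0
```

Run:
```python
from h import *
st=get_state();print(st["position"],st["ee_rot"]);print(rel((.4249,.3536,.0569),(-179.79,0,75.36)))
```

```text
[0.42511627 0.35278701 0.16759651] [-1.79831637e+02  5.30285459e-02  7.53184312e+01]
(array([ 0.0007,  0.0009, -0.0007]), array([ 8.000e-04, -1.000e-04,  1.107e-01]))
```

Emit:
servo_tool --pt "0 0 0 0.0005 0 0.01 0.1" --pt "0 0 0 0.0005 0 0.025 0.1" --pt "0 0 0 0.0005 0 0.042 0.1" --pt "0 0 0 0.0005 0 0.06 0.1" --pt "0 0 0 0.0005 0 0.075 0.1" --pt "0 0 0 0.0005 0 0.086 0.1" --pt "0 0 0 0.0005 0 0.094 0.1" --pt "0 0 0 0.0005 0 0.1 0.1" --pt "0 0 0 0.0005 0 0.104 0.1" --pt "0 0 0 0.0005 0 0.104 0.1" --pt "0 0 0 0.0005 0 0.104 0.1"

```text
t: 33.25
position: [0.425, 0.3543, 0.0644]
ee_rot: [-179.9, -0.0, 75.4]
wrist_force: [0.4, 0.1, -1.0]
gripper_width: 0.0218
grip_force: 30.0
```

Run:
```python
from h import *
st=get_state();print(st["position"],st["ee_rot"],st["wrist_force"]);print(rel((.4249,.3536,.0569)))
```

```text
[0.42503727 0.35434459 0.06443117] [-1.79869930e+02 -4.34975227e-02  7.53642737e+01] [ 0.38975156  0.07368753 -1.04216181]
(array([0., 0., 0.]), array([-0.0008,  0.0001,  0.0075]))
```

Emit:
servo_tool --pt "0 0 0 -0.0005 0 0.002 0.1" --pt "0 0 0 -0.0005 0 0.004 0.1" --pt "0 0 0 -0.0005 0 0.006 0.1" --pt "0 0 0 -0.0005 0 0.007 0.1" --pt "0 0 0 -0.0005 0 0.0075 0.1" --pt "0 0 0 -0.0005 0 0.0075 0.1"

```text
t: 33.85
position: [0.4245, 0.3536, 0.0569]
ee_rot: [-179.8, 0.0, 75.4]
wrist_force: [-1.1, -1.4, 2.8]
gripper_width: 0.0215
grip_force: 30.0
```

Emit:
servo_tool --pt "0 0 0 0 0 0 0.3" --pt "0 0 0 0 0 0 0.5" --pt "0 0 0 0 0 0 1" --pt "0 0 0 0 0 0 1" --pt "0 0 0 0 0 0 1" --pt "0 0 0 0 0 0 1" --pt "0 0 0 0 0 0 1" --pt "0 0 0 0 0 0 1" --pt "0 0 0 0 0 0 1" --pt "0 0 0 0 0 0 1" --pt "0 0 0 0 0 0 1" --pt "0 0 0 0 0 0 1"

```text
t: 35.05
position: [0.4245, 0.3536, 0.0563]
ee_rot: [-179.8, 0.0, 75.4]
wrist_force: [-0.3, -0.1, 0.7]
gripper_width: 0.0938
grip_force: 0.0
```

Released. Retreating upwards, then to a viewing pose so I can check the stand and disc numerically.

Emit:
servo_tool --pt "0 0 0 0 0 -0.02 1" --pt "0 0 0 0 0 -0.06 1" --pt "0 0 0 0 0 -0.1 1" --pt "0 0 0 0 0 -0.15 1" --pt "0 0 0 -0.04 0 -0.19 1" --pt "0 0 0 -0.08 0 -0.23 1" --pt "0 0 0 -0.12 0 -0.23 1" --pt "0 0 0 -0.12 0 -0.23 1" --pt "0 0 0 -0.12 0 -0.23 1"

```text
t: 35.95
position: [0.3951, 0.237, 0.2871]
ee_rot: [-179.9, -0.1, 75.3]
wrist_force: [0.3, -0.2, -0.4]
gripper_width: 0.0939
grip_force: 0.0
```

Run:
```python
from h import *
st=get_state();w=calibration("wrist");i=capture("wrist");print(st["t"],st["position"])
q=proj(w,(.426,.353,.1)).astype(int);x0,y0=max(q[0]-60,0),max(q[1]-60,0);print(q)
h=cv2.cvtColor(i,cv2.COLOR_RGB2HSV)[y0:y0+120,x0:x0+120].astype(int)
foot=((h[...,0]<20)&(h[...,1]>85)).astype(np.uint8);hd=(foot>0)&(h[...,2]<105)
for n,mm,z in(("foot",foot,.008),("handle",hd.astype(np.uint8),.146)):
    mm=cv2.morphologyEx(mm,cv2.MORPH_OPEN,np.ones((3,3)));c=max(cv2.findContours(mm,0,1)[0],key=cv2.contourArea)+[x0,y0]
    P=np.array([plane(w,p,z)[:2] for p in c[:,0].astype(float)],np.float32);print(n,cv2.minAreaRect(P))
t=capture("top");c=calibration("top");D=bw(-.03,.147)
g=cv2.cvtColor(t,cv2.COLOR_RGB2GRAY)
for r in(.03,.04):print([int(cv2.getRectSubPix(g,(1,1),tuple(map(float,proj(c,(D[0]+r*np.cos(a),D[1]+r*np.sin(a),.018)))))[0,0]) for a in TH-np.pi/2+np.radians(range(-60,61,10))])
```

```text
35.95 [0.39508078 0.23701082 0.28707834]
[320  83]
foot ((0.42682525515556335, 0.3533601462841034), (0.09124942123889923, 0.08923934400081635), 76.34618377685547)
handle ((0.4217534363269806, 0.3415178656578064), (0.027481941506266594, 0.020830318331718445), 75.22940826416016)
[200, 199, 201, 196, 171, 122, 103, 134, 184, 199, 200, 200, 199]
[200, 200, 200, 200, 192, 138, 103, 159, 197, 201, 201, 200, 199]
```

Run:
```python
from h import *
w=calibration("wrist");i=capture("wrist");h=cv2.cvtColor(i,cv2.COLOR_RGB2HSV).astype(int)
u=np.array([np.cos(np.radians(75.3)),np.sin(np.radians(75.3))]);v=np.array([u[1],-u[0]]);S=np.array([.4266,.3531])
for d,n,a in((u,"along width",range(-32,33,4)),(v,"along thick",range(-24,25,3))):
    print(n,[(k,*h[tuple(np.round(proj(w,(*(S+d*k/1000),.146))).astype(int)[::-1])][[0,1,2]].tolist()) for k in a])
b=(h[...,2]<50).astype(np.uint8);b[:40]=0;b[130:]=0;b[:,:270]=0;b[:,370:]=0
n,l,s,c=cv2.connectedComponentsWithStats(b)
for k in range(1,n):
    if s[k,4]>10:print("black",s[k],plane(w,c[k],.071).round(4))
```

```text
along width [(-32, 13, 126, 119), (-28, 14, 125, 129), (-24, 10, 105, 56), (-20, 10, 117, 74), (-16, 13, 129, 75), (-12, 10, 119, 77), (-8, 11, 111, 78), (-4, 11, 121, 103), (0, 10, 120, 136), (4, 11, 118, 127), (8, 12, 128, 120), (12, 10, 126, 121), (16, 11, 123, 116), (20, 16, 76, 81), (24, 21, 46, 78), (28, 18, 45, 74), (32, 23, 36, 84)]
along thick [(-24, 14, 125, 116), (-21, 15, 119, 175), (-18, 135, 13, 38), (-15, 108, 28, 45), (-12, 10, 115, 60), (-9, 12, 118, 123), (-6, 10, 119, 131), (-3, 12, 123, 135), (0, 10, 120, 136), (3, 12, 121, 131), (6, 13, 119, 71), (9, 11, 125, 51), (12, 120, 26, 39), (15, 75, 13, 40), (18, 13, 124, 138), (21, 13, 124, 134), (24, 14, 129, 130)]
black [306  70  32  34 482] [0.425  0.3509 0.071 ]
```

The handle top is centred over the stand to within about 2 mm at its full 22 × 44 mm size, with the collar showing on both sides. The slot is still lined up (darkest at ≈0°) and the arm is clear. Handing in.

```bash
python3 -c "
from station import *
print(sign_off())"
```

```text
the job is handed in; nothing more can be done
None
```

The job is handed in at about 36 s, with no verdict returned: the slot is lined up within about 2°, the scraper was run along the groove to the drain with almost no force, and it is back upright in its stand.

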